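# Bush and snap ring onto an axle stub

### The job

Of the three look-alike steel bushes, slide the one whose length just fills the axle stub from its shoulder up to the lower edge of the groove over the stub, fully home on the shoulder, and let go of it; leave the other two bushes where they stand. Then take the snap ring pliers, which already carry the ring, by both handles out of their stand, squeeze them fully so that the ring is spread, and slide the spread ring down over the stub to the groove. Finish while holding: keep the pliers upright and fully squeezed with the ring level with the groove, without bearing down on the bush or letting go.

Things in the scene. Friction and masses are not known exactly. Their poses are not given: they have to be found in the camera images.
- shoulder (a point): point on the axis of the axle stub at the top face of its shoulder, 30 mm above the bench. The hub stands on the bench, stub pointing straight up: flange 100 mm diameter and 12 mm thick with five bolt heads 6 mm high, then a boss 34 mm diameter up to the shoulder, then the stub, 25 mm diameter, 45 mm long, its top edge chamfered. z axis up along the stub. Fixed to the bench
- groove (a point): point on the stub's axis at mid-height of the dark groove; the groove is 5 mm wide and 22 mm in diameter; its lower edge is 30 mm above the shoulder, its upper edge 35 mm above the shoulder
- stub_top (a point): point on the stub's axis at its top end, 45 mm above the shoulder and 75 mm above the bench
- bush_short_center (a point): centre (half-way up) of the steel bush 20 mm long, standing on its end on the bench. All three bushes: plain round steel sleeves, 38 mm outside diameter, 28 mm bore, bore axis upright (z), 0.08 to 0.16 kg
- bush_mid_center (a point): centre (half-way up) of the steel bush 30 mm long, standing on its end on the bench, bore axis upright (z)
- bush_long_center (a point): centre (half-way up) of the steel bush 40 mm long, standing on its end on the bench, bore axis upright (z)
- pliers: snap ring pliers with the ring on their tips, about 0.2 kg, 156 mm tall, standing upright in the stand, ring down. Origin: on the underside of the ring, in the plane of the pliers midway between the tips; z up along the pliers, y from handle to handle (left handle at +y), x from the pliers towards the ring's centre. The two handles have black flat-sided grips 14 mm wide in x that reach from 90 to 156 mm above the origin
- pliers_grip (a point): midway between the two handles, 125 mm above the ring's underside: where to grip, closing along the pliers' y axis (axes as pliers). The outer faces of the handles are 56 mm apart here at rest and 44 mm apart, parallel and upright, fully squeezed. A spring resists: about 6 N on each handle to start, 14 N to reach the firm stop; 25 N or more of grip holds it safely there, and the pliers can then be lifted straight up
- ring_center (a point): centre of the ring, 21 mm in x from the plane of the pliers and 123.5 mm below pliers_grip (axes as pliers). The ring is 3 mm thick, lies level at the tips, 5 mm wide all round; fully spread its inside diameter is 30 mm and its outside 40 mm; at rest its ends stand too close together to pass the stub
- left_handle (a joint): swing of the left handle: 0 at rest, ring closed; 0.115 rad at the stop, ring fully spread. The right handle mirrors it
- stand: open grey plastic tray 67 mm by 64 mm and 26 mm high, walls and floor 6 mm, fixed to the bench, in which the pliers stand loosely, their backs to an upright post 30 mm wide and 82 mm high in the middle of its -x wall; origin at the centre of its underside
There are look-alikes about, which are no part of the job. Leave any pink or yellow look-alike of the part that bears bush_mid_center alone.

How it is judged:
On the way, in this order (a step that is already met when the one before it is completed fails the run):
1. the 30 mm bush sits fully home on the shoulder of the stub, released (horizontal distance between bush_mid_center and shoulder below 0.004 m and z of bush_mid_center in the frame of shoulder below 0.017 m and angle between bush_mid_center's own z axis and vertical below 0.06 rad and contact force between the fingers and bush_mid below 0.1 N), for 0.1 s.
2. the spread ring, held in the pliers, is over the top of the stub (horizontal distance between ring_center and stub_top below 0.007 m and z of ring_center in the frame of stub_top above 0.0005 m and value of joint left_handle above 0.09 rad), for 0.02 s.
At the end, for the whole second after the job is handed in: 30 mm bush home on the shoulder (4 mm off axis, 2 mm high, 0.06 rad at most); ring within 4 mm of the axis, 3 below to 2.5 mm above mid-groove; pliers within 0.12 rad of upright, gripped over 5 N, squeezed past 0.09 rad, on the bush under 15 N; other bushes within 30 mm of their places (horizontal distance between ring_center and groove below 0.004 m and z of ring_center in the frame of groove between -0.003 and 0.0025 m and angle between pliers's own z axis and vertical below 0.12 rad and value of joint left_handle above 0.09 rad and contact force between the fingers and pliers above 5 N and contact force between pliers and bush_mid below 15 N and horizontal distance between bush_mid_center and shoulder below 0.004 m and z of bush_mid_center in the frame of shoulder below 0.017 m and angle between bush_mid_center's own z axis and vertical below 0.06 rad and distance of each of bush_short_center, bush_long_center from where it was at the start of the episode below 0.03 m); the arm keeps its last pose, push and grip.
It fails at once if one of the other two bushes is moved by more than 30 mm (distance of any of bush_short_center, bush_long_center from where it was at the start of the episode above 0.03 m).
It also fails if it takes over 62 s, if anything falls off the work surface, if the arm or the gripper's body presses on something with over 40 N, if the wrist force passes 120 N, or if a joint passes its speed limit or range.

### The arm

A 6-joint arm with a two-finger parallel gripper is mounted at the origin on the work surface. World frame = base frame: x ahead of the robot, y to its left, z up, the work surface at z = 0. Lengths are in m, angles in rad, forces in N, time in s.
With the tool pointing down it reaches from about 0.35 to 1 m from the base axis. Payload 7.1 kg.
Tool frame: the origin (TCP) lies between the finger pads; the fingertips stand 22 mm ahead of it and the grasp point (between the pads) lies 3 mm ahead of it; z points along the fingers, y is the line along which they close (so a half turn about z gives the same grasp; the last joint's range is limited). The gripper opens to 85 mm and grips with 20 to 120 N. Pads are 22 mm wide; open, the fingers measure 114 mm over their backs; the gripper's body (76 mm by 85 mm) begins 54 mm behind the grasp point. The pads swing forward as they close: fully open they stand 13 mm farther back than shut.
Start: joints at [1.114, 0.423, 1.63, -0, 1.089, -0.019], TCP at [0.265, 0.566, 0.253] pointing down, gripper open.
Joint ranges: [-3, 3], [-0.9, 2.11], [0.09, 2.58], [-1.31, 4.45], [0.11, 2.69], [-2.54, 2.54]. Speed limits (rad/s): [2.39, 2.39, 3.01, 3.14, 3.14, 3.14].

### API

Orientations are given as a rotation vector (axis times angle).
In Python, from rig import manip gives the robot as it stands. The module is installed in compiled form; this text tells all that it offers. Calls block until the motion is done:
- manip.move_to(position, orientation): joint-space move of the TCP to a pose.
- manip.servo_line(position, orientation=None, rate=0.15): straight line of the TCP; orientation=None keeps the orientation; rate is the mean speed in m/s.
- manip.set_joints(angles): joint-space move.
- manip.command_gripper(opening, f_grip=None): finger opening in m; f_grip is the grip in N (None keeps the last); returns when the fingers have stopped.
- manip.hold(seconds).
- manip.solve_ik(position, orientation): joint angles nearest the present ones, or None.
- manip.camera(name): name is "side" or "top" or "wrist"; returns a dict with "image" (384x512x3 uint8, red, green, blue), "fx", "fy", "cx", "cy" (pixels), "cam_to_world" (4x4, takes a point from camera to world coordinates); the wrist camera has in their place "mount" (4x4, takes a point from camera to tool coordinates, whose origin is the TCP and whose axes are the flange's). Camera axes: x right, y down, z forward; pixel columns grow to the right and rows downward; lengths in m; the calibration is good to about 2 mm. A picture is of the moment at which its call begins: read the wrist's pose just before it. There is no depth.
A pose or a line that the arm cannot do raises manip.IKError and nothing moves.
- manip.sign_off(): hands the job in; it is judged then, once.
Readings, each from a call of its own:
- manip.get_time(): time.
- manip.get_joint_positions(): joint angles.
- manip.get_joint_vel(): joint speeds.
- manip.get_tau(): joint torques, N m.
- manip.get_position(): TCP position.
- manip.get_ee_rot(): TCP orientation.
- manip.get_contact_force(): force on the tool from outside, world axes, zero at the start.
- manip.get_torque(): the same for the moment, N m.
- manip.get_width(): finger opening in m.
- manip.get_grip_force(): force on a finger pad.
Only numpy, scipy, OpenCV 4.12 (cv2) and the standard library are available. Lean on these libraries where they do the work, as an engineer would, in place of code of your own. Each camera call takes 0.05 s, during which the arm holds its last target. There are 200 camera calls.

## Working session

There is one attempt and no reset: what is moved stays moved. The work goes in short steps, each a Python script; the robot and the scene stay as the last script left them, time stands still between calls to the robot, and variables do not carry over. Pictures are saved under pics/ and viewed, at most 10 in all, crops included, and the job is handed in when it is done.

```bash
mkdir -p pics; python3 - <<'E'
from rig import manip as m
import cv2,numpy as np
for n in("top","side"):
    c=m.camera(n); np.save(f'pics/{n}.npy',c['image'])
    print(n,c['fx'],c['fy'],c['cx'],c['cy'],np.round(c['cam_to_world'],4).tolist())
    cv2.imwrite(f'pics/{n}0.png',cv2.resize(c['image'][:,:,::-1],(800,600),interpolation=cv2.INTER_CUBIC))
c=m.camera("wrist");print(c['fx'],c['cx'],c['cy'],np.round(c['mount'],4).tolist(),m.get_ee_rot(),m.get_time())
E
```

```text
top 406.49438640909284 406.49438640909284 249.6605605256402 198.71237492805943 [[-0.0017, -0.9929, 0.1187, 0.4105], [-0.9993, 0.0062, 0.0374, -0.0186], [-0.0379, -0.1186, -0.9922, 1.0839], [0.0, 0.0, 0.0, 1.0]]
side 448.69674130692675 448.69674130692675 258.0949344551568 184.23115418297846 [[0.9978, -0.0512, 0.042, 0.4908], [-0.0643, -0.5962, 0.8002, -0.8031], [-0.0159, -0.8012, -0.5982, 0.6927], [0.0, 0.0, 0.0, 1.0]]
297.44972950280186 253.81828366309196 196.76573667938607 [[-0.001, -0.9499, -0.3126, 0.0801], [1.0, -0.0006, -0.0015, -0.0002], [0.0013, -0.3126, 0.9499, -0.1208], [0.0, 0.0, 0.0, 1.0]] [-6.82091675e-01 -3.06639593e+00  1.74425631e-03] 0.15
```

View pics/top0.png

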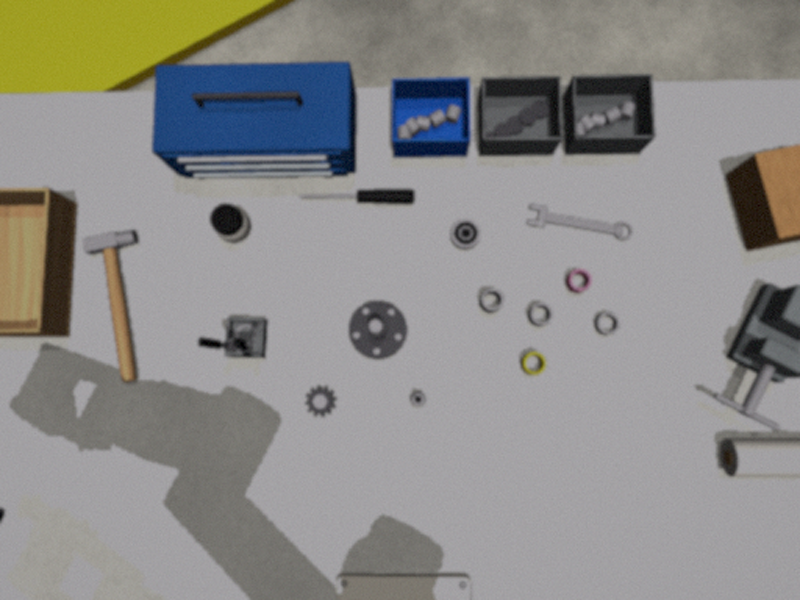

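View pics/side0.png

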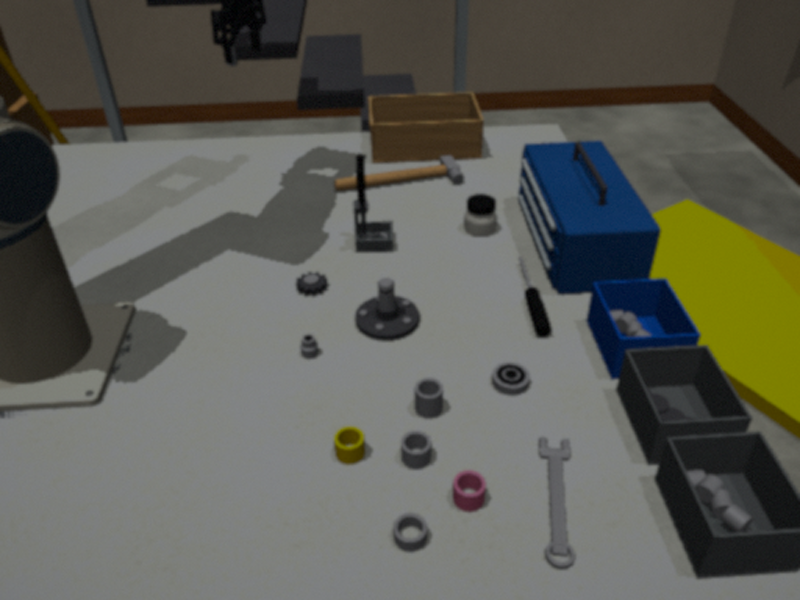

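Top view: the flange is at (377,329), the tray at (246,337) and the pliers' handles at about (208,342). The bushes are long (489,299), mid (538,313) and short (605,322), and the side view confirms their heights. Next I take wrist looks over the mid bush, hub and stand.

```bash
cat > h.py <<'E'
from rig import manip as m
import cv2,numpy as np
from scipy.spatial.transform import Rotation as R
T=dict(f=406.494,c=(249.66,198.71),M=np.array([[-0.0017,-0.9929,0.1187,0.4105],[-0.9993,0.0062,0.0374,-0.0186],[-0.0379,-0.1186,-0.9922,1.0839],[0,0,0,1]]))
S=dict(f=448.697,c=(258.095,184.231),M=np.array([[0.9978,-0.0512,0.042,0.4908],[-0.0643,-0.5962,0.8002,-0.8031],[-0.0159,-0.8012,-0.5982,0.6927],[0,0,0,1]]))
def ray(C,u,v,z):   # pixel -> world point at height z
    d=C['M'][:3,:3]@[(u-C['c'][0])/C['f'],(v-C['c'][1])/C['f'],1]; o=C['M'][:3,3]
    return o+d*(z-o[2])/d[2]
def proj(C,p):
    q=np.linalg.inv(C['M'])@np.append(p,1); return q[:2]/q[2]*C['f']+C['c']
def down(a): # tool z down, tool y (closing line) at world angle a
    b=(a+np.pi/2)/2; return R.from_rotvec(np.pi*np.array([np.cos(b),np.sin(b),0])).as_rotvec()
def wrist(name=None):
    W=np.eye(4);W[:3,:3]=R.from_rotvec(m.get_ee_rot()).as_matrix();W[:3,3]=m.get_position()
    c=m.camera("wrist"); C=dict(f=c['fx'],c=(c['cx'],c['cy']),M=W@c['mount'])
    if name:
        cv2.imwrite(f'pics/{name}.png',c['image'][:,:,::-1]); np.save(f'pics/{name}_M.npy',C['M'])
    return C,c['image']
def load(name): return dict(f=297.45,c=(253.818,196.766),M=np.load(f'pics/{name}_M.npy'))
E
python3 - <<'E'
from h import *
k=1.5625
P={n:ray(T,u/k,v/k,z) for n,u,v,z in [('hub',377,329,.012),('mid',538,313,.03),('long',489,299,.04),('short',605,322,.02),('tray',246,337,.026),('hand',208,342,.155),('yel',532,362,.03),('pink',578,280,.03)]}
for n in P: print(n,P[n].round(4))
for n,u,v,z in [('hub',388,320,.012),('mid',416,440,.03),('long',429,386,.04),('short',411,523,.02),('tray',373,232,.026),('hand',361,157,.16)]:print(n,ray(S,u/k,v/k,z).round(4))
for n,a in (('tray',np.pi/2),('hub',np.pi/2),('mid',np.pi/4)):
    h=.2 if n!='tray' else .3
    p=P[n].copy();p[2]=h
    for q in (a,a-np.pi):
        s=m.solve_ik(p,down(q)); print(n,q,None if s is None else np.round(s,2))
print(m.get_time())
E
```

```text
hub [0.5072 0.0441 0.012 ]
mid [ 0.5309 -0.2241  0.03  ]
long [ 0.5535 -0.1426  0.04  ]
short [ 0.5163 -0.3361  0.02  ]
tray [0.4936 0.2643 0.026 ]
hand [0.4763 0.2865 0.155 ]
yel [ 0.4499 -0.212   0.03  ]
pink [ 0.5857 -0.2917  0.03  ]
hub [0.51   0.0274 0.012 ]
mid [ 0.5328 -0.2285  0.03  ]
long [ 0.5564 -0.1472  0.04  ]
short [ 0.5186 -0.338   0.02  ]
tray [0.4945 0.2594 0.026 ]
hand [0.4806 0.2861 0.16  ]
tray 1.5707963267948966 [ 0.47  0.28  1.73 -0.    1.13 -1.1 ]
tray -1.5707963267948966 [ 0.47  0.28  1.73 -0.    1.13  2.04]
hub 1.5707963267948966 [ 0.06  0.33  1.93 -0.    0.89 -1.51]
hub -1.5707963267948966 [ 0.06  0.33  1.93 -0.    0.89  1.63]
mid 0.7853981633974483 [-0.42  0.42  1.78 -0.    0.94 -1.21]
mid -2.356194490192345 [-0.42  0.42  1.78 -0.    0.94  1.94]
0.15
```

```bash
python3 - <<'E'
from h import *
m.move_to([.485,.27,.32],down(np.pi/2)); wrist('w_tray')
m.move_to([.507,.03,.2],down(np.pi/2)); wrist('w_hub')
m.move_to([.532,-.226,.18],down(np.radians(32))); wrist('w_mid')
m.command_gripper(.062,30)
print(m.get_time(),m.get_width())
a,b,c=[cv2.imread(f'pics/w_{n}.png') for n in('tray','hub','mid')]
cv2.imwrite('pics/two.png',np.hstack([b[84:384,56:456],c[84:384,56:456]]))
cv2.imwrite('pics/tray.png',cv2.resize(a,(800,600),interpolation=cv2.INTER_CUBIC))
E
```

```text
4.125 0.06219505022629201
```

View pics/two.png

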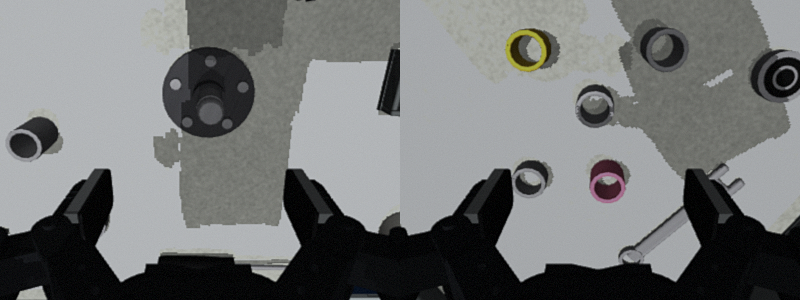

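View pics/tray.png

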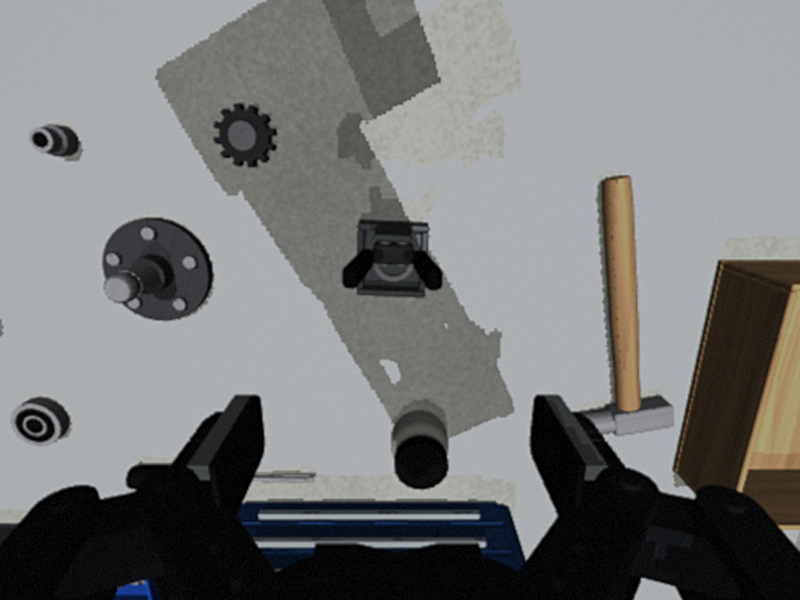

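The wrist views show the hub's stub top near (265,192), the mid bush near (251,189) and the handles near (227,175) and (275,174). I'll enlarge these for precise picks.

```bash
python3 - <<'E'
from h import *
t=[]
for n,u,v in (('tray',251,165),('hub',266,189),('mid',251,189)):
    i=cv2.imread(f'pics/w_{n}.png')[v-37:v+38,u-50:u+50]
    t.append(cv2.resize(i,(400,300),interpolation=cv2.INTER_CUBIC))
t[0]=cv2.convertScaleAbs(t[0],alpha=2.2);t[1]=cv2.convertScaleAbs(t[1],alpha=1.5)
t.append(t[0]*0)
cv2.imwrite('pics/mont.png',np.vstack([np.hstack(t[:2]),np.hstack(t[2:])]))
E
```

```text
(no output)
```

View pics/mont.png

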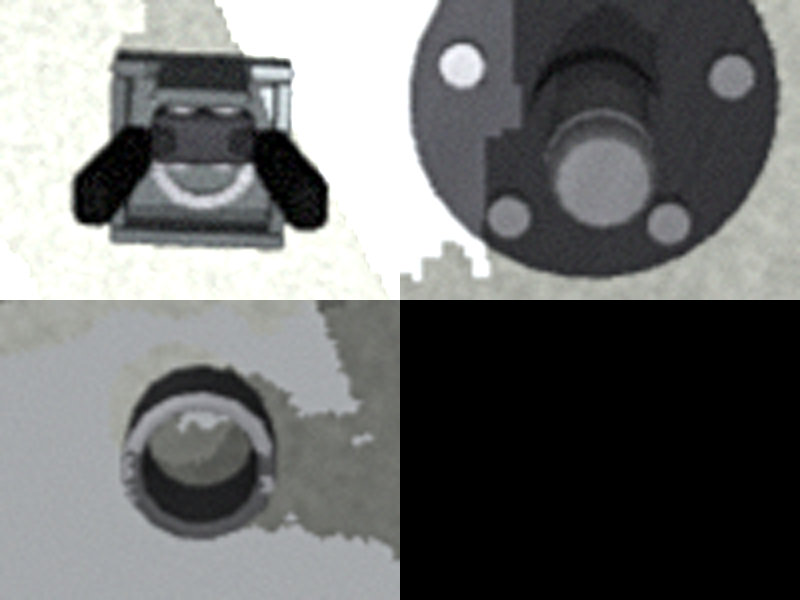

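```bash
python3 - <<'E'
from h import *
def pk(n,pu,pv,ou,ov,z): return ray(load('w_'+n),(pu+.5)/4-.5+ou,(pv+.5)/4-.5+ov,z).round(4)
print('hand L,R,mid',pk('tray',73,197,201,128,.162),pk('tray',328,202,201,128,.162),pk('tray',200.5,199,201,128,.162))
for p in((115,52),(292,60),(283,246),(112,240)):print('tray',pk('tray',*p,201,128,.026))
print('stub',pk('hub',203,182,216,152,.075))
print('flange L R B',pk('hub',10,100,216,152,.012),pk('hub',378,100,216,152,.012),pk('hub',194,277,216,152,.012))
print('mid',pk('mid',198.5,165,201,152,.03))
E
```

```text
hand L,R,mid [0.4758 0.2362 0.162 ] [0.4771 0.2978 0.162 ] [0.4763 0.267  0.162 ]
tray [0.459 0.236 0.026]
tray [0.4618 0.2972 0.026 ]
tray [0.5289 0.2952 0.026 ]
tray [0.5266 0.2331 0.026 ]
stub [0.5089 0.0413 0.075 ]
flange L R B [ 0.5067 -0.008   0.012 ] [0.5067 0.0905 0.012 ] [0.5579 0.0418 0.012 ]
mid [ 0.5319 -0.2314  0.03  ]
```

```bash
python3 - <<'E'
from h import *
p=np.array([.5319,-.2314,.08]); lo=p.copy();lo[2]=.027
for a in (122,32):
    o=down(np.radians(a)); m.move_to(p,o); m.servo_line(lo,rate=.1)
    m.command_gripper(.02,20); print(a,m.get_width(),m.get_contact_force().round(1),m.get_position().round(4))
    m.command_gripper(.062); m.servo_line(p,rate=.15)
m.move_to([p[0]+.0,p[1]-.011,.155],down(np.pi/2)); wrist('w_bias')
i=cv2.imread('pics/w_bias.png')
cv2.imwrite('pics/bias.png',cv2.resize(i[150:240,205:325],(800,600),interpolation=cv2.INTER_CUBIC))
print(m.get_time())
E
```

```text
Traceback (most recent call last):
rig.IKError: the arm cannot take that pose within its joint ranges
```

```bash
python3 - <<'E'
from h import *
p=np.array([.5319,-.2314,.08]); lo=p.copy();lo[2]=.027
for a in (-58,32):
    o=down(np.radians(a)); m.move_to(p,o); m.servo_line(lo,rate=.1)
    m.command_gripper(.02,20); print(a,m.get_width(),m.get_contact_force().round(1),m.get_position().round(4))
    m.command_gripper(.062); m.servo_line(p,rate=.15)
m.move_to([p[0]+.0,p[1]-.011,.155],down(np.pi/2)); wrist('w_bias')
i=cv2.imread('pics/w_bias.png')
cv2.imwrite('pics/bias.png',cv2.resize(i[150:240,205:325],(800,600),interpolation=cv2.INTER_CUBIC))
print(m.get_time())
E
```

```text
-58 0.03680657302742025 [-1.   0.2  5.5] [ 0.5324 -0.2316  0.0278]
32 0.036376740295688166 [-0.5 -0.6  5.1] [ 0.5324 -0.2316  0.0278]
11.7
```

View pics/bias.png

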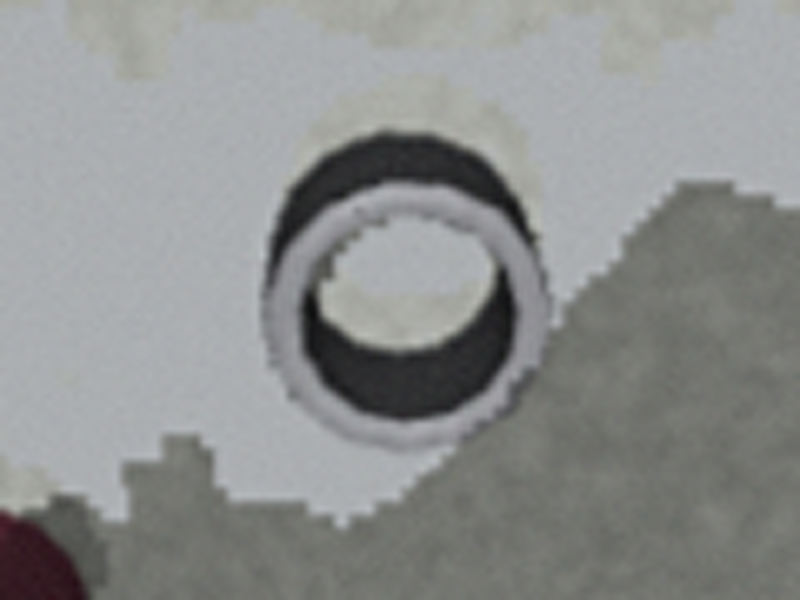

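Bush rim spans u 265–548 and v 181–447, so its centre is (406.5,314) in the crop. I'll use it to measure the camera bias.

```bash
python3 - <<'E'
from h import *
k=800/120
e=ray(load('w_bias'),(406.5+.5)/k-.5+205,(314+.5)/k-.5+150,.03)
print(e.round(4), m.get_position().round(4))
print('bias',(e-[.5324,-.2316,.03]).round(4))
E
```

```text
[ 0.5313 -0.2324  0.03  ] [ 0.5314 -0.2421  0.154 ]
bias [-0.0011 -0.0008  0.    ]
```

```bash
cat >> h.py <<'E'
def goto(p,rate=.1,n=2):   # line move, then trim the standing error
    p=np.array(p,float); c=p.copy()
    for _ in range(n):
        m.servo_line(c,rate=rate); m.hold(.15); c=c+(p-m.get_position())
    return c
E
python3 - <<'E'
from h import *
o=down(np.radians(32)); m.move_to([.5324,-.2316,.08],o); goto([.5324,-.2316,.08]); m.servo_line(np.array([.5324,-.2316,.030])+([.5324,-.2316,.08]-m.get_position())*0,rate=.1)
m.command_gripper(.02,35); z0=m.get_position(); print('grasp',z0.round(4),m.get_width(),m.get_contact_force().round(1))
m.servo_line([.5324,-.2316,.16],rate=.2)
m.move_to([.5098,.0421,.16],o)
c=goto([.5098,.0421,z0[2]+.065]); f0=m.get_contact_force(); print('above',m.get_position().round(4),f0.round(1),m.get_width())
zt=z0[2]+.030
while 1:
    c=c-[0,0,.003]; m.servo_line(c,rate=.04); f=m.get_contact_force()-f0; q=m.get_position()
    print(((q[2]-zt)*1e3).round(1),((q[:2]-[.5098,.0421])*1e3).round(1),f.round(1))
    if f[2]>8 or np.hypot(*f[:2])>12 or q[2]-zt<-.003: break
print(m.get_time())
E
```

```text
grasp [ 0.5329 -0.2318  0.0309] 0.03609910320930878 [-2.2  0.5  6.2]
above [0.5093 0.0421 0.0953] [ 0.3 -0.2 -0.6] 0.03617947693233018
31.7 [-0.1 -0. ] [-0.2  0.5 -0.6]
28.6 [-0.3 -0. ] [-0.7  0.1 -0.7]
25.7 [-0.2 -0. ] [-0.8  0.7 -0.5]
22.7 [-0.2 -0. ] [ 0.1 -0.5 -0.2]
19.7 [-0.2 -0. ] [-1.2  0.4 -0.8]
16.7 [-0.2 -0. ] [ 0.3  0.2 -1. ]
13.7 [-0.2 -0. ] [-0.5  0.7  0.1]
10.7 [-0.2 -0. ] [-0.3  0.6  0.4]
7.7 [-0.2 -0. ] [-0.6  0.   0.4]
4.7 [-0.2 -0.1] [-0.3  0.8  0.3]
1.7 [-0.2 -0. ] [-0.3  0.9 -0. ]
-0.2 [ 0.6 -0. ] [-2.8 -0.3 11.2]
20.675
```

```bash
python3 - <<'E'
from h import *
m.command_gripper(.062); q=m.get_position(); m.servo_line([q[0],q[1],.16],rate=.15)
c=m.camera('side'); cv2.imwrite('pics/s1.png',cv2.resize(c['image'][150:250,190:320,::-1],(780,600),interpolation=cv2.INTER_CUBIC))
m.command_gripper(.085)
o=down(np.radians(87.6)); m.move_to([.4774,.2678,.25],o); c=goto([.4774,.2678,.22]); 
c[2]-=.086; m.servo_line(c,rate=.1)
f0=m.get_contact_force(); print(m.get_position().round(4),f0.round(1))
m.command_gripper(.03,40); print(m.get_width(),m.get_grip_force(),m.get_contact_force().round(1),m.get_position().round(4),m.get_time())
E
```

```text
[0.4778 0.2679 0.1343] [-0.4  0.2 -0.4]
0.04277022715299441 38.56500506401062 [-2.5 -4.7 16.2] [0.4784 0.2678 0.1361] 25.7167
```

View pics/s1.png

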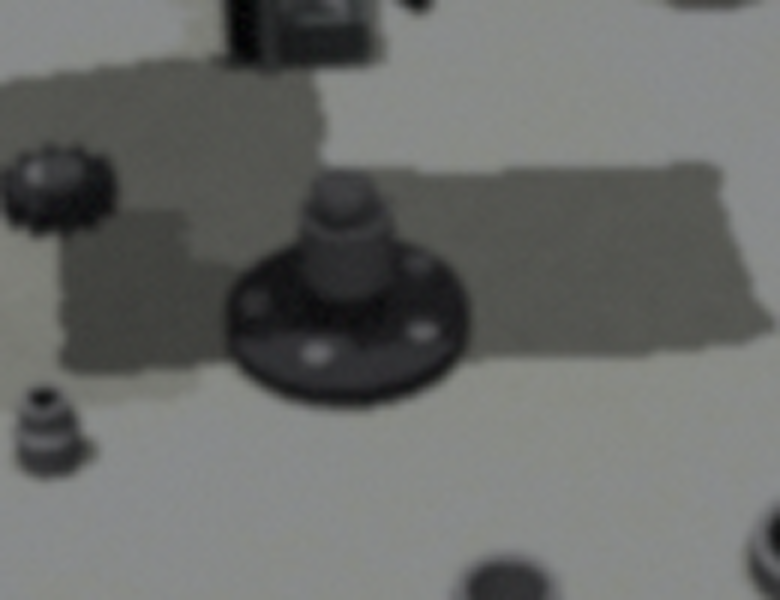

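The bush is seated on the shoulder, released. The pliers are squeezed, with a 42.8 mm reading against 36.3 mm for the 38 mm bush. Now lift and look at the ring.

```bash
python3 - <<'E'
from h import *
q=m.get_position(); m.servo_line([q[0],q[1],q[2]+.1],rate=.12); m.hold(.3)
print(m.get_position().round(4),m.get_width(),m.get_grip_force(),m.get_contact_force().round(1),m.get_ee_rot().round(3))
m.move_to([.4885,.0421,.27],down(np.pi/2)); c=goto([.4885,.0421,.27])
print(m.get_position().round(4),m.get_width(),m.get_time())
C,i=wrist('w_pl'); s=m.camera('side')['image']; np.save('pics/s2.npy',s)
pr=[.4885+.021,.0421,.27-.1265]; print('expected ring px side',proj(S,pr),'wrist',proj(C,pr))
u,v=proj(S,pr).astype(int)
A=cv2.resize(s[v-50:v+50,u-40:u+40,::-1],(480,600),interpolation=cv2.INTER_CUBIC)
cv2.imwrite('pics/s2.png',cv2.convertScaleAbs(A,alpha=1.6)); print('crop origin',u-40,v-50)
u,v=proj(C,pr).astype(int); a,b=max(u-50,0),max(v-50,0)
B=cv2.resize(i[b:b+100,a:a+100,::-1],(600,600),interpolation=cv2.INTER_CUBIC)
cv2.imwrite('pics/w2.png',cv2.convertScaleAbs(B,alpha=1.8)); print('w crop',a,b)
E
```

```text
[0.4782 0.2677 0.2356] 0.04284955764742596 41.13968253135681 [ 0.4 -0.3 -1.9] [-6.60e-02 -3.14e+00  1.00e-03]
[0.4885 0.0415 0.2702] 0.04245563082966693 28.725
expected ring px side [246.08381881 155.2781716 ] wrist [255.18552316 217.76133374]
crop origin 206 105
w crop 205 167
```

View pics/s2.png

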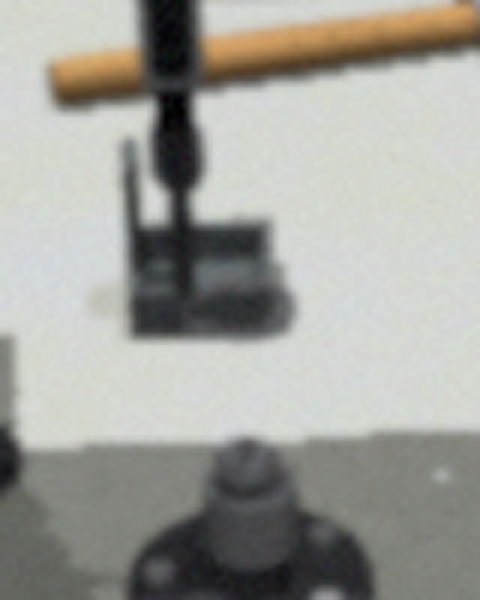

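View pics/w2.png

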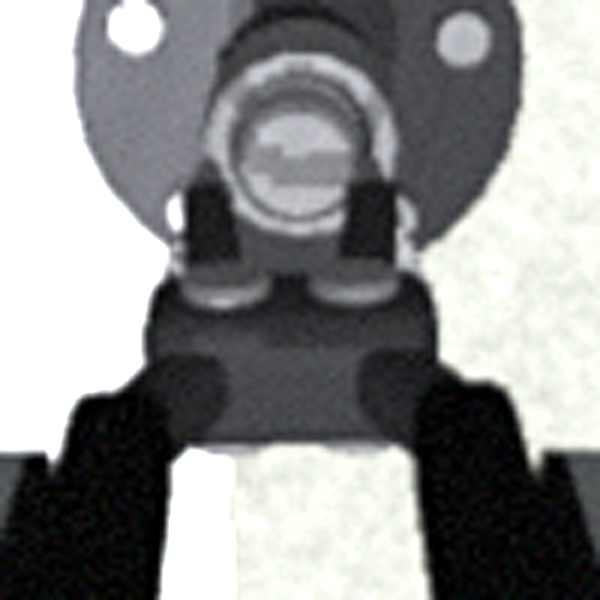

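```bash
python3 - <<'E'
from h import *
q=m.get_position()
for n,p in dict(stubtop=[.5098,.0421,.075],bushtopR=[.5098+.019,.0421,.06],bushtopL=[.5098-.019,.0421,.06],ringR=[q[0]+.041,q[1],q[2]-.1265],ringfront=[q[0]+.021,q[1]-.02,q[2]-.128],ringback=[q[0]+.021,q[1]+.02,q[2]-.125]).items():
    print(n,((proj(S,p)-[206,105]+.5)*6).round(0))
E
```

```text
stubtop [250. 453.]
bushtopR [299. 481.]
bushtopL [203. 486.]
ringR [297. 303.]
ringfront [246. 338.]
ringback [241. 273.]
```

```bash
python3 - <<'E'
from h import *
c=goto([.4887,.0422,.225],rate=.08); m.hold(.2); f0=m.get_contact_force(); g=None
print(m.get_position().round(4),f0.round(1))
step=.004
while 1:
    c=c-[0,0,step]; m.servo_line(c,rate=.03); f=m.get_contact_force()-f0; q=m.get_position()
    if q[2]<.195: step=.001
    print(q.round(4),f.round(1))
    if f[2]>4 or np.hypot(*f[:2])>6 or q[2]<.184: break
print(m.get_time(),m.get_width(),m.get_grip_force())
E
```

```text
[0.4883 0.0422 0.2244] [-0.8 -0.6 -1.5]
[0.4885 0.0422 0.2206] [ 0.5  1.4 -1.1]
[0.4885 0.0422 0.2166] [ 1.3  0.7 -0.4]
[0.4885 0.0422 0.2127] [ 1.   1.3 -0.8]
[0.4885 0.0422 0.2087] [ 0.3  1.1 -0.4]
[0.4885 0.0422 0.2047] [ 1.   0.7 -2.1]
[0.4885 0.0422 0.2007] [ 1.3  1.  -0.7]
[0.4885 0.0422 0.1967] [ 0.5  0.  -0.7]
[0.4885 0.0422 0.1927] [0.1 0.1 0. ]
[0.4887 0.0422 0.1919] [ 1.3 -1.1 -0.6]
[0.4886 0.0422 0.1909] [ 1.  -0.  -0.4]
[0.4889 0.0422 0.1903] [-0.7  0.1  5.4]
33.2917 0.04242528899437571 41.673113107681274
```

Contact is at z=0.1903, which matches the expected 0.1286 offset with the ring resting on the bush. I'll raise it about 1 mm and check.

```bash
python3 - <<'E'
from h import *
q=m.get_position(); c=goto([.4887,.0422,.1914],rate=.03); m.hold(.4)
print(m.get_position().round(4),m.get_contact_force().round(1),m.get_width(),m.get_grip_force(),m.get_ee_rot().round(3))
C,i=wrist('w_end'); s=m.camera('side')['image'][:,:,::-1]
A=cv2.resize(s[130:230,200:290],(405,450),interpolation=cv2.INTER_CUBIC)
B=cv2.resize(i[167:267,210:300,::-1],(395,450),interpolation=cv2.INTER_CUBIC)
cv2.imwrite('pics/end.png',cv2.convertScaleAbs(np.hstack([A,B]),alpha=1.8)); print(m.get_time())
E
```

```text
[0.4889 0.0422 0.1916] [-0.4 -0.2 -2.4] 0.04232963117226345 41.13742411136627 [-0.     3.142 -0.   ]
34.5917
```

View pics/end.png

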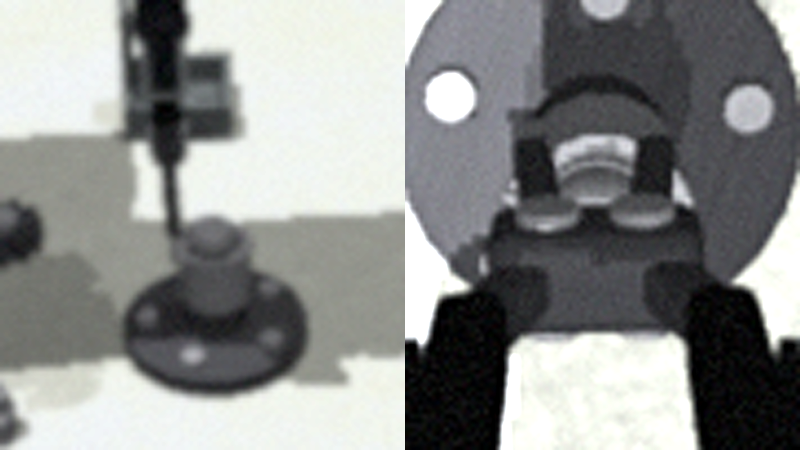

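The ring is around the stub just above the bush: stub tip at (215,230) in the side panel, stub centred between the tips in the wrist panel. No contact force is showing, so I'm handing in.

```bash
python3 -c "
from rig import manip as m
print(m.sign_off())"
```

```text
the job is handed in; nothing more can be done
None
```

The job is handed in at about 35 s, with no verdict returned: the 30 mm bush is home on the shoulder and released, and the pliers are held upright and fully squeezed, with the ring by my estimate level with the groove (about 0.3 mm above its middle) and not bearing on the bush.

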